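Release the eccentric cam and push the can clamp home

ROBOT

A 6-joint arm with a two-finger parallel gripper is mounted at the origin on the work surface. World frame = base frame: x ahead of the robot, y to its left, z up, the work surface at z = 0. Lengths are in m, angles in degrees, forces in N, time in s.
With the tool pointing down it reaches from about 0.3 to 0.875 m from the base axis. Payload 6.4 kg.
Tool frame: the origin (TCP) lies midway between the tips of the shut fingers; the grasp point (between the pads) lies 19 mm behind it; z points along the fingers, y is the line along which they close (so a half turn about z gives the same grasp; the last joint's range is limited). The gripper opens to 85 mm and grips with 20 to 120 N. Pads are 22 mm wide; open, the fingers measure 114 mm over their backs; the gripper's body (76 mm by 85 mm) begins 54 mm behind the grasp point. The pads swing forward as they close: fully open they stand 13 mm farther back than shut.
Start: joints at [-86.935, 10.359, 92.074, -0, 77.567, -11.82], TCP at [0.148, -0.556, 0.231] pointing down, gripper open.
Joint ranges: [-171.53, 171.53], [-51.25, 118.39], [17.06, 147.69], [-65.23, 245.23], [0, 150.52], [-178.68, 178.68]. Speed limits (degrees/s): [147.25, 147.25, 172.46, 180, 180, 180].

INTERFACE

Orientations are given as [roll, pitch, yaw] about the fixed x, y, z axes, in that order (R = Rz(yaw) Ry(pitch) Rx(roll)).
In Python, from workcell import * gives the robot as it stands.
- The arm moves only by the tool step_arm, never from a script. Its argument "targets" is a list of rows, each an object of numbers: "x", "y", "z": the shift along the tool's x, y, z scaled (see below); "wx", "wy", "wz": the turn, a rotation vector about the tool's x, y, z scaled (see below). A call has 1 to 5 rows; each row is the pose to reach, as a shift and turn from the pose commanded when the call began, along the tool's axes at that moment, turning the shorter way round; what a row does not reach only later rows make up. The controller multiplies each number of a shift by 1 m and each number of a turn by 2 pi rad. A row lasts 1/10 s, in which the tool goes at most 50 mm and 8.59 degrees, less where a joint would pass 70% of its speed; a pose out of reach is approached as far as the arm can. A call with a number of a shift or a turn outside -1 to 1 is refused whole. A call with a gripper value outside its range is refused whole. "fingers" is the opening, from 0 (shut) to 1 (fully open), set as the call begins (left out, the last holds). The fingers move at their own pace and stop on an object; the grip force is fixed at half the most. Time passes only in rows, so rows that repeat a pose let the fingers close. It gives the time, the measured TCP pose, the force, the opening and the grip force at its end, in the units of the state.
- read_state(): the state, without advancing time (a new reading comes with each control period).
- grab_frame(name): name is "side" or "top" or "wrist"; returns the picture (384x512x3 uint8, blue, green, red); there is no depth.
- camera_params(name): a dict with "fx", "fy", "cx", "cy" (pixels), "position" and "rotation" of the camera in the world. Camera axes: x right, y up, looking along -z (the intrinsics and any distortion apply to the point x, -y, -z); pixel columns grow to the right and rows downward; lengths in m; the calibration is good to about 2 mm. A picture is of the moment at which its call begins: read the wrist's pose just before it. camera_params takes no time and is no camera call; for the wrist camera it gives the pose at the moment of the call.
- hand_in(): hands the job in; it is judged then, once.
Trained networks look in the newest picture that a camera, given by its name, has taken for a name from the list of things; names that differ only in an ending like _2 or _b are one class to them, and where a whole thing is asked for, a point or a joint stands for the part that bears it (a point fixed in the world has none). Each returns a list of dicts, best first, with "conf" (0 to 1); they miss things now and then, are a little off and sometimes report something else, mostly with a low value. They report only what shows in the picture. A call takes as long as a camera call.
- regions_of(target, camera): "mask" (384x512 bool, what is visible of it).
- spot_point(target, camera): "point" ([x, y, z] in m, in world coordinates, good to about 4 mm: a listed point, or the origin of a listed thing).
The state is a dict: "time": time; "joint_pos": joint angles; "joint_vel": joint speeds; "tau": joint torques, N m; "tcp_pos": TCP position; "eef_rot": TCP orientation; "ft_force": force on the tool from outside, world axes, zero at the start; "moment": the same for the moment, N m; "width": opening from 0.0 (shut) to 1.0 (fully open); "grasp_force": force on a finger pad.
Only numpy, scipy, OpenCV 4.12 (cv2) and the standard library are available. Lean on these libraries where they do the work, as an engineer would, in place of code of your own. Each camera call takes 0.05 s, during which the arm holds its last target. There are 200 camera calls.

TASK

Close the blue can clamp around the paint tin standing in it. First push the red-topped lever round until the brass cam is at its low point, with the lever against its stop pin and over the white mark; only then push the orange plate so that the slide goes forward, fully home. Nothing needs gripping: just push, and leave the tin and the containers around the clamp standing where they are, without lifting them.

Things in the scene. Friction and masses are not known exactly. Their poses are not given: they have to be found in the camera images.
- fixture: Blue base plate of the can clamp, fixed to the bench: local x -155 to 215 mm, y -150 to 70 mm, 12 mm thick. Origin on the bench under the slide's centre line, which is local y = 0. Local +x is FORWARD, the way the slide goes (away from the robot, to within 17 degrees); +y is left. The tin stands at local x 135 mm, y 0, before a fixed steel V-stop; the brass cam is right of the slide.
- cam_pivot (a point): Upright axis of the cam, fixed at the base's local (0, -85) mm, at the hub's top, 62 mm above the bench. The brass cam is an eccentric disc of radius 34 mm, centred 18 mm off this axis, 29 to 47 mm above the bench.
- lever_post (a point): Red post, 18 mm diameter, top 95 mm above the bench, at the end of the cam's steel lever (bar 12 mm wide, 51 to 61 mm above the bench); push it sideways. Point: on its axis, 80 mm above the bench, 85 mm from the cam's axis. It starts ahead and right of the pivot and goes clockwise seen from above, round the right side and back towards the robot, to a steel stop pin.
- cam (a joint): Angle of cam and lever, rad. 0 = low point: lever against its stop pin, over a white mark, pointing 150 degrees clockwise (seen from above) from the fixture's +x. Grows anticlockwise seen from above, up to 2.6; starts at 1.4 to 2.3, the thick side of the cam in the slide's way. Stays where left; friction needs about 3 N at the post.
- push_plate (a point): Middle of the rear face (towards the robot) of the orange push plate on the aluminium slide, on its centre line, 80 mm above the bench. The plate is 70 mm wide, 12 mm thick, 46 to 107 mm above the bench; the slide's block under it reaches 60 mm further back, top 46 mm above the bench. Push it along the fixture's +x.
- slide (a joint): Travel of the slide, m: 0 fully back, 0.048 fully home at its end stop, its black V-jaw 4 mm from the tin; starts at 0 to 0.008. An arm on its right side meets the cam and stops it short unless the cam is at its low point. Friction needs about 3 N; it stays where it is left.
- tin_mid (a point): Centre of the loose paint tin with a white label standing in the clamp, 68 mm diameter, 85 mm tall, on the 12 mm base plate. Leave it standing.
- jar_mid (a point): Centre of a loose amber jar, 68 mm diameter, 95 mm tall, on the bench left of the clamp. Leave it alone.
- bottle_w_mid (a point): Centre of a loose white bottle with a blue label and a red cap, 54 mm diameter, 170 mm tall, on the bench left of the clamp. Leave it alone.
- pot_mid (a point): Centre of a loose small can with a green label, 72 mm diameter, 75 mm tall, on the bench right of the clamp. Leave it alone.

How it is judged (in metres and radians):
On the way, in this order (a step that is already met when the one before it is completed fails the run):
1. the cam is turned to its low point (within 0.25 rad) while the slide is still back (under 20 mm) (value of joint cam below 0.25 rad and value of joint slide below 0.02 m), for 0.2 s.
2. the slide is pushed fully home (to within 4 mm) with the cam at its low point (value of joint slide above 0.044 m and value of joint cam below 0.25 rad), for 0.2 s.
At the end, for the whole second after the job is handed in: The slide is home to within 4 mm (joint above 0.044 m), the cam within 0.25 rad of its low point, and the tin and the three other containers stand upright within 20 mm of where they were (all of step 2 and distance of each of tin_mid, jar_mid, bottle_w_mid, pot_mid from where it was at the start of the episode below 0.02 m and angle between each of tin_mid, jar_mid, bottle_w_mid, pot_mid's own z axis and vertical below 0.15 rad); the robot touches nothing.
It fails at once if the slide is pushed forward (more than 20 mm) while the cam is not yet near its low point (value of joint slide above 0.02 m and value of joint cam above 0.4 rad).
It fails at once if the paint tin in the fixture is lifted, carried or shifted by more than 20 mm, or tipped (distance of tin_mid from where it was at the start of the episode above 0.02 m or angle between tin_mid's own z axis and vertical above 0.3 rad).
It fails at once if the amber jar is lifted, carried or shifted by more than 20 mm, or tipped (distance of jar_mid from where it was at the start of the episode above 0.02 m or angle between jar_mid's own z axis and vertical above 0.3 rad).
It fails at once if the white bottle is lifted, carried or shifted by more than 20 mm, or tipped (distance of bottle_w_mid from where it was at the start of the episode above 0.02 m or angle between bottle_w_mid's own z axis and vertical above 0.3 rad).
It fails at once if the green pot is lifted, carried or shifted by more than 20 mm, or tipped (distance of pot_mid from where it was at the start of the episode above 0.02 m or angle between pot_mid's own z axis and vertical above 0.3 rad).
It also fails if it takes over 58 s, if anything falls off the work surface, if the arm or the gripper's body presses on something with over 40 N, if the wrist force passes 120 N, or if a joint passes its speed limit or range.

## Working session

There is one attempt and no reset: what is moved stays moved. The work goes in short steps, Python scripts to look and compute and a tool call to move; the robot and the scene stay as the last step left them, time stands still between calls to the robot, and variables do not carry over. Pictures are saved under pics/ and viewed, at most 10 in all, crops included, and the job is handed in when it is done.

Besides the shell and the picture viewer there is one more tool, called after "Request:" as name(argument=value, ...), one argument or row to a line, values as JSON. step_arm: Moves the arm, as the interface text tells. Shifts and turns lie within -1 to 1; 1 stands for 1 m of shift or 2 pi rad of turn. Its arguments: {"type":"object","properties":{"targets":{"type":"array","items":{"type":"object","properties":{"x":{"type":"number"},"y":{"type":"number"},"z":{"type":"number"},"wx":{"type":"number"},"wy":{"type":"number"},"wz":{"type":"number"}}}},"fingers":{"type":"number"}},"required":["targets"]}

```bash
mkdir -p pics
cat > h.py <<'E'
from workcell import *
import numpy as np, cv2
E
python3 - <<'E'
from h import *
ims=[grab_frame(c) for c in("top","side")]
for c in("top","side"):
    for t in["fixture","cam_pivot","lever_post","push_plate","tin_mid","jar_mid","bottle_w_mid","pot_mid"]:
        r=spot_point(t,c)
        print(c,t,[(np.round(d["point"],3).tolist(),round(d["conf"],2)) for d in r[:2]])
cv2.imwrite("pics/a.png",cv2.resize(np.vstack(ims),None,fx=.78,fy=.78))
cv2.imwrite("pics/top.png",cv2.resize(ims[0],(800,600)))
cv2.imwrite("pics/side.png",cv2.resize(ims[1],(800,600)))
s=read_state();print(s["time"],s["tcp_pos"],s["eef_rot"],s["width"],s["ft_force"])
E
```

```text
top fixture [([0.559, 0.1, -0.002], 0.7)]
top cam_pivot [([0.555, 0.014, 0.06], 0.74)]
top lever_post [([0.591, -0.058, 0.079], 0.55)]
top push_plate [([0.511, 0.108, 0.079], 0.96)]
top tin_mid [([0.697, 0.093, 0.054], 0.6)]
top jar_mid [([0.668, 0.282, 0.047], 0.78)]
top bottle_w_mid [([0.587, 0.302, 0.084], 0.76)]
top pot_mid []
side fixture [([0.56, 0.102, 0.003], 0.56)]
side cam_pivot [([0.555, 0.01, 0.061], 0.94)]
side lever_post [([0.596, -0.058, 0.082], 0.72)]
side push_plate [([0.511, 0.105, 0.078], 0.86)]
side tin_mid [([0.697, 0.091, 0.051], 0.8), ([0.563, 0.101, 0.003], 0.21)]
side jar_mid [([0.672, 0.278, 0.053], 0.94)]
side bottle_w_mid [([0.582, 0.301, 0.085], 0.92)]
side pot_mid [([0.537, -0.235, 0.038], 0.62)]
0.9 [ 0.14771715 -0.55571308  0.2312999 ] [ 1.79998764e+02 -3.67145456e-04  1.48845909e+01] 0.9997403698344757 [ 0.61404751 -0.53011046 -0.89686426]
```

View pics/top.png

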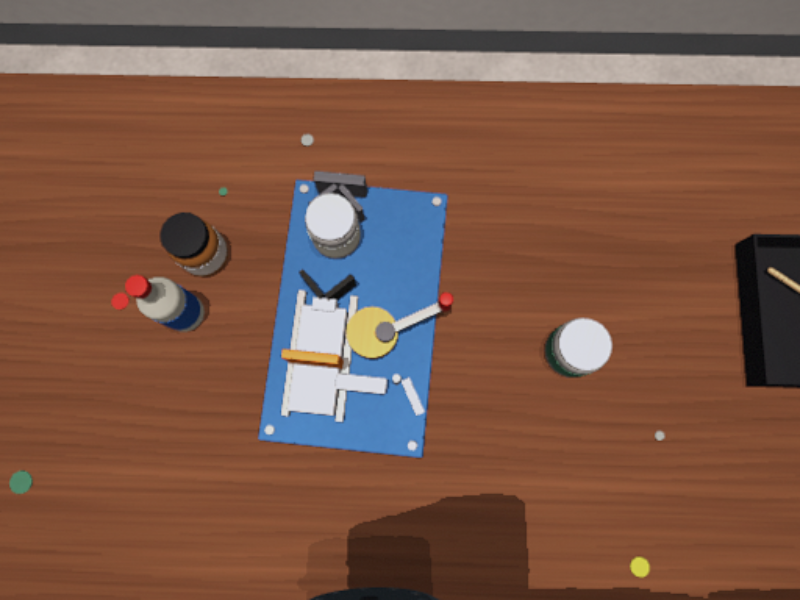

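View pics/side.png

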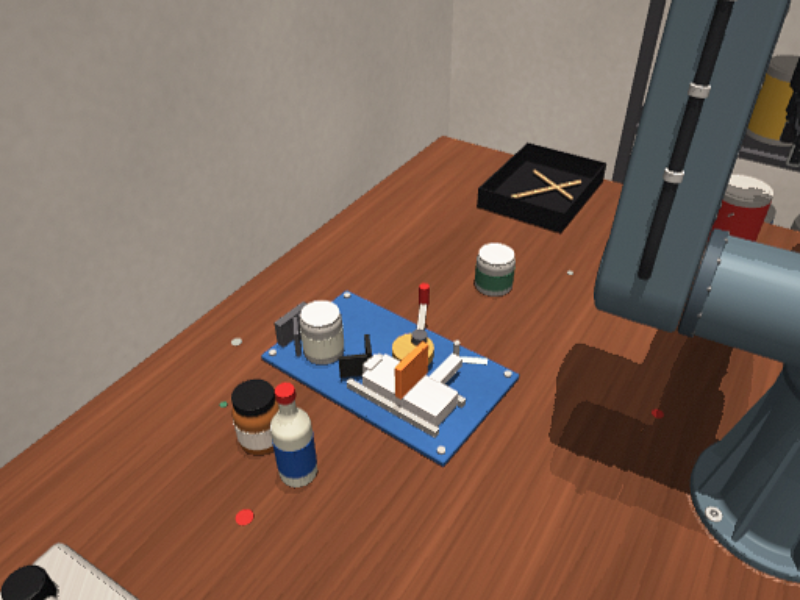

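The top view shows the plate corner screws at (304,188), (437,201), (269,430) and (412,446), the red post at (446,300), the hub at (385,331), the white mark at (413,397) and the orange plate at (312,357). The networks' points agree with this. I'll refine the yaw from the screws.

```bash
cat >> h.py <<'E'
def ray(c,u,v,z):
    p=camera_params(c); R=np.array(p["rotation"]).reshape(3,3); o=np.array(p["position"])
    d=R@np.array([(u-p["cx"])/p["fx"],-(v-p["cy"])/p["fy"],-1]); return o+d*(z-o[2])/d[2]
E
python3 - <<'E'
from h import *
print({k:v for k,v in camera_params("top").items()})
P=[ray("top",u*.64,v*.64,.013) for u,v in[(304,188),(437,201),(269,430),(412,446)]]
print(np.round(P,4))
a=lambda d:np.degrees(np.arctan2(d[1],d[0]))
print(a(P[0]-P[2]),a(P[1]-P[3]),a(P[0]-P[1])-90,a(P[2]-P[3])-90,"centre",np.mean(P,0))
print(ray("top",446*.64,299*.64,.095),ray("top",385*.64,331*.64,.062),ray("top",413*.64,397*.64,.013))
E
```

```text
{'fx': 407.55832870187663, 'fy': 407.55832870187663, 'cx': 252.7465236268896, 'cy': 195.24007509011983, 'position': array([ 0.42479176, -0.00837622,  0.87170636]), 'rotation': array([ 11.45154642,   0.7566462 , -88.49152967])}Traceback (most recent call last):
  File "<stdin>", line 3, in <module>
  File "h.py", line 4, in ray
    p=camera_params(c); R=np.array(p["rotation"]).reshape(3,3); o=np.array(p["position"])
                          ~~~~~~~~~~~~~~~~~~~~~~~~~~~~~~~^^^^^
ValueError: cannot reshape array of size 3 into shape (3,3)
```

```bash
sed -i 's/R=np.array(p\["rotation"\]).reshape(3,3)/R=Rotation.from_euler("xyz",p["rotation"],degrees=True).as_matrix()/; 1i from scipy.spatial.transform import Rotation' h.py
python3 - <<'E'
from h import *
P=[ray("top",u*.64,v*.64,.013) for u,v in[(304,188),(437,201),(269,430),(412,446)]]
print(np.round(P,4))
a=lambda d:np.degrees(np.arctan2(d[1],d[0]))
print(a(P[0]-P[2]),a(P[1]-P[3]),a(P[0]-P[1])-90,a(P[2]-P[3])-90,"centre",np.mean(P,0))
print(ray("top",446*.64,299*.64,.095),ray("top",385*.64,331*.64,.062),ray("top",413*.64,397*.64,.013))
E
```

```text
[[ 0.7663  0.1422  0.013 ]
 [ 0.7507 -0.0483  0.013 ]
 [ 0.4254  0.1701  0.013 ]
 [ 0.4097 -0.0199  0.013 ]]
-4.679003187832371 -4.756831280062111 -4.676446463139456 -4.718845687167075 centre [0.58802087 0.06102394 0.013     ]
[ 0.59102718 -0.05739566  0.095     ] [0.55413936 0.01849621 0.062     ] [ 0.47365544 -0.01992153  0.013     ]
```

```bash
cat >> h.py <<'E'
PV=np.array([.5544,.0186])
def rel(rows):
    "world [x,y,z,yaw] rows -> tool-frame numbers for step_arm"
    s=read_state(); R=Rotation.from_euler("xyz",s["eef_rot"],degrees=True)
    print("t",s["time"],"tcp",np.round(s["tcp_pos"],4),np.round(s["eef_rot"],1),"F",np.round(s["ft_force"],1))
    for x,y,z,w in rows:
        d=R.inv().apply(np.array([x,y,z])-s["tcp_pos"])
        w=(R.inv()*Rotation.from_euler("xyz",[180,0,w],degrees=True)).as_rotvec()/(2*np.pi)
        print(np.round(d,4),np.round(w,4))
def arc(th,d=20):
    t=np.radians(th); p=PV+.085*np.array([np.cos(t),np.sin(t)])+d/1e3*np.array([-np.sin(t),np.cos(t)])
    return [p[0],p[1],.072,th+90]
E
python3 -c "
from h import *
a=arc(-64.3,34);print(a);a[2]=.231;rel([a])"
```

```text
[np.float64(0.6218976409148924), np.float64(-0.043247137936401274), 0.072, 25.700000000000003]
t 0.9 tcp [ 0.1477 -0.5557  0.2313] [180.   -0.   14.9] F [ 0.6 -0.5 -0.9]
[ 5.899e-01 -3.735e-01  3.000e-04] [ 0.   -0.   -0.03]
```

Request:
step_arm(
  fingers=0,
  targets=[
    {"x": 0.04, "y": -0.025, "wz": -0.006},
    {"x": 0.08, "y": -0.05, "wz": -0.012},
    {"x": 0.12, "y": -0.075, "wz": -0.018},
    {"x": 0.16, "y": -0.1, "wz": -0.024},
    {"x": 0.2, "y": -0.125, "wz": -0.03},
  ],
)

```text
validation failed for argument at $.ta...
```

```bash
python3 -c "
from h import *
a=arc(-64.3,34);a[2]=.231;rel([a])"
```

```text
t 0.9 tcp [ 0.1477 -0.5557  0.2313] [180.   -0.   14.9] F [ 0.6 -0.5 -0.9]
[ 5.899e-01 -3.735e-01  3.000e-04] [ 0.   -0.   -0.03]
```

Request:
step_arm(
  fingers=0,
  targets=[
    {"x": 0.04, "y": -0.025, "z": 0, "wx": 0, "wy": 0, "wz": -0.006},
    {"x": 0.08, "y": -0.05, "z": 0, "wx": 0, "wy": 0, "wz": -0.012},
    {"x": 0.12, "y": -0.075, "z": 0, "wx": 0, "wy": 0, "wz": -0.018},
    {"x": 0.16, "y": -0.1, "z": 0, "wx": 0, "wy": 0, "wz": -0.024},
    {"x": 0.2, "y": -0.125, "z": 0, "wx": 0, "wy": 0, "wz": -0.03},
  ],
)

```text
time: 1.4
tcp_pos: [0.3099, -0.3821, 0.2315]
eef_rot: [180.0, -0.0, 25.7]
ft_force: [1.1, -0.0, 0.0]
width: 0.145
grasp_force: 0.0
```

```bash
python3 -c "
from h import *
a=arc(-64.3,34);a[2]=.231;rel([a])"
```

```text
t 1.4 tcp [ 0.3099 -0.3821  0.2315] [180.   -0.   25.7] F [ 1.1 -0.   0. ]
[ 4.283e-01 -1.697e-01  4.000e-04] [ 0.0001 -0.      0.0001]
```

Request:
step_arm(
  targets=[
    {"x": 0.044, "y": -0.017, "z": 0, "wx": 0, "wy": 0, "wz": 0},
    {"x": 0.088, "y": -0.034, "z": 0, "wx": 0, "wy": 0, "wz": 0},
    {"x": 0.132, "y": -0.051, "z": 0, "wx": 0, "wy": 0, "wz": 0},
    {"x": 0.176, "y": -0.068, "z": 0, "wx": 0, "wy": 0, "wz": 0},
    {"x": 0.22, "y": -0.085, "z": 0, "wx": 0, "wy": 0, "wz": 0},
  ],
)

```text
time: 1.9
tcp_pos: [0.4715, -0.21, 0.2316]
eef_rot: [180.0, -0.0, 25.7]
ft_force: [-0.5, -1.3, 0.3]
width: 0.005
grasp_force: 0.0
```

Request:
step_arm(
  targets=[
    {"x": 0.044, "y": -0.017, "z": 0, "wx": 0, "wy": 0, "wz": 0},
    {"x": 0.088, "y": -0.034, "z": 0, "wx": 0, "wy": 0, "wz": 0},
    {"x": 0.132, "y": -0.051, "z": 0, "wx": 0, "wy": 0, "wz": 0},
    {"x": 0.176, "y": -0.068, "z": 0, "wx": 0, "wy": 0, "wz": 0},
    {"x": 0.208, "y": -0.085, "z": 0, "wx": 0, "wy": 0, "wz": 0},
  ],
)

```text
time: 2.4
tcp_pos: [0.6226, -0.0427, 0.2313]
eef_rot: [180.0, -0.0, 25.7]
ft_force: [1.0, -0.1, 0.7]
width: -0.001
grasp_force: 0.0
```

```bash
python3 -c "
from h import *
a=arc(-64.3,34);rel([a])
cv2.imwrite('pics/b.png',cv2.resize(np.hstack([grab_frame('side'),grab_frame('wrist')]),None,fx=.78,fy=.78))"
```

```text
t 2.4 tcp [ 0.6226 -0.0427  0.2313] [180.   -0.   25.7] F [ 1.  -0.1  0.7]
[-0.001   0.0002  0.1593] [ 0.     -0.0001  0.0001]
```

View pics/b.png

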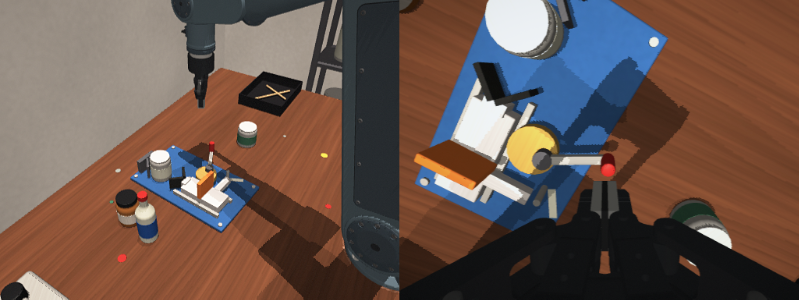

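The wrist view shows the post at (608,165) in line with the shut fingers at (605,200). I'll check by projection that lowering the fingers puts them on the forward side of the post.

```bash
python3 -c "
from h import *
p=camera_params('wrist');R=Rotation.from_euler('xyz',p['rotation'],degrees=True)
for q in[(.6226,-.0427,.231),(.6226,-.0427,.095),(.591,-.0574,.095)]:
    c=R.inv().apply(np.array(q)-p['position']);print(399+.78*(p['cx']-p['fx']*c[0]/c[2]),.78*(p['cy']+p['fy']*c[1]/c[2]))
grab_frame('wrist');print(spot_point('lever_post','wrist')[:1],spot_point('cam_pivot','wrist')[:1])"
```

```text
605.2311960204713 198.18601549301317
604.7755874972149 140.19588852877575
604.2247171027071 169.40902879075517
[{'point': [0.5945, -0.0571, 0.0789], 'conf': 0.75}] [{'point': [0.5539, 0.0175, 0.0605], 'conf': 0.9}]
```

Request:
step_arm(
  targets=[
    {"x": 0.002, "y": 0, "z": 0.04, "wx": 0, "wy": 0, "wz": 0},
    {"x": 0.002, "y": 0, "z": 0.08, "wx": 0, "wy": 0, "wz": 0},
    {"x": 0.002, "y": 0, "z": 0.12, "wx": 0, "wy": 0, "wz": 0},
    {"x": 0.002, "y": 0, "z": 0.145, "wx": 0, "wy": 0, "wz": 0},
    {"x": 0.002, "y": 0, "z": 0.159, "wx": 0, "wy": 0, "wz": 0},
  ],
)

```text
time: 3.15
tcp_pos: [0.6204, -0.0451, 0.0696]
eef_rot: [-179.9, 0.2, 25.6]
ft_force: [0.1, 0.2, 0.2]
width: -0.004
grasp_force: 0.0
```

```bash
python3 -c "
from h import *
rel([arc(t) for t in (-64,-68,-72,-77,-82)])"
```

```text
t 3.15 tcp [ 0.6204 -0.0451  0.0696] [-179.9    0.2   25.6] F [0.1 0.2 0.2]
[-0.0114 -0.0011 -0.0024] [-0.0004  0.0005 -0.0012]
[-0.0174  0.0001 -0.0023] [-0.0004  0.0006  0.0099]
[-0.0234  0.001  -0.0023] [-0.0004  0.0006  0.021 ]
[-0.031   0.0014 -0.0023] [-0.0003  0.0006  0.0349]
[-0.0387  0.0011 -0.0023] [-0.0003  0.0006  0.0488]
```

Request:
step_arm(
  targets=[
    {"x": -0.012, "y": 0, "z": 0, "wx": 0, "wy": 0, "wz": 0},
    {"x": -0.018, "y": 0, "z": 0, "wx": 0, "wy": 0, "wz": 0.01},
    {"x": -0.024, "y": 0.001, "z": 0, "wx": 0, "wy": 0, "wz": 0.021},
    {"x": -0.031, "y": 0.001, "z": 0, "wx": 0, "wy": 0, "wz": 0.035},
    {"x": -0.039, "y": 0.001, "z": 0, "wx": 0, "wy": 0, "wz": 0.049},
  ],
)

```text
time: 3.65
tcp_pos: [0.5895, -0.0632, 0.0749]
eef_rot: [179.9, -0.3, 7.8]
ft_force: [3.4, -0.8, -3.0]
width: -0.003
grasp_force: 1.7
```

```bash
python3 -c "
from h import *
rel([arc(t) for t in (-82,-86,-91,-96,-101,-106)])
grab_frame('side');print(spot_point('lever_post','side')[:1])"
```

```text
t 3.65 tcp [ 0.5895 -0.0632  0.0749] [179.9  -0.3   7.8] F [ 3.4 -0.8 -3. ]
[-0.0034 -0.0009  0.0029] [ 0.0003 -0.0008 -0.0006]
[-0.0093  0.0003  0.0029] [ 0.0003 -0.0009  0.0105]
[-0.0169  0.0013  0.0028] [ 0.0003 -0.0009  0.0244]
[-0.0245  0.0015  0.0028] [ 0.0002 -0.0009  0.0383]
[-0.0321  0.0011  0.0028] [ 0.0002 -0.0009  0.0522]
[-0.0397  0.0001  0.0027] [ 0.0002 -0.0009  0.0661]
[{'point': [0.5732, -0.0662, 0.0815], 'conf': 0.84}]
```

Contact is made and the post is moving. I'll keep following the arc.

Request:
step_arm(
  targets=[
    {"x": -0.009, "y": 0, "z": 0.001, "wx": 0, "wy": 0, "wz": 0.011},
    {"x": -0.017, "y": 0.001, "z": 0.001, "wx": 0, "wy": 0, "wz": 0.024},
    {"x": -0.025, "y": 0.001, "z": 0.001, "wx": 0, "wy": 0, "wz": 0.038},
    {"x": -0.032, "y": 0.001, "z": 0.001, "wx": 0, "wy": 0, "wz": 0.052},
    {"x": -0.04, "y": 0, "z": 0.001, "wx": 0, "wy": 0, "wz": 0.066},
  ],
)

```text
time: 4.25
tcp_pos: [0.5505, -0.0687, 0.0739]
eef_rot: [180.0, -0.4, -15.8]
ft_force: [3.1, 0.1, 2.1]
width: -0.002
grasp_force: 1.7
```

```bash
python3 -c "
from h import *
rel([arc(t) for t in (-106,-111,-116,-121,-126,-131)])
grab_frame('side');print(spot_point('lever_post','side')[:1])"
```

```text
t 4.25 tcp [ 0.5505 -0.0687  0.0739] [180.   -0.4 -15.8] F [3.1 0.1 2.1]
[-0.0004  0.      0.0019] [ 0.     -0.001   0.0005]
[-0.0078  0.0014  0.0019] [-0.     -0.001   0.0144]
[-0.0154  0.0022  0.0018] [-0.     -0.001   0.0283]
[-0.023   0.0023  0.0018] [-0.0001 -0.001   0.0422]
[-0.0306  0.0017  0.0018] [-0.0001 -0.001   0.0561]
[-0.0382  0.0004  0.0017] [-0.0002 -0.001   0.07  ]
[{'point': [0.5335, -0.0657, 0.0809], 'conf': 0.72}]
```

Request:
step_arm(
  targets=[
    {"x": -0.008, "y": 0.001, "z": 0.001, "wx": 0, "wy": 0, "wz": 0.014},
    {"x": -0.015, "y": 0.002, "z": 0.001, "wx": 0, "wy": 0, "wz": 0.028},
    {"x": -0.023, "y": 0.002, "z": 0.001, "wx": 0, "wy": 0, "wz": 0.042},
    {"x": -0.031, "y": 0.002, "z": 0.001, "wx": 0, "wy": 0, "wz": 0.056},
    {"x": -0.038, "y": 0, "z": 0.001, "wx": 0, "wy": 0, "wz": 0.07},
  ],
)

```text
time: 4.85
tcp_pos: [0.5132, -0.0583, 0.0719]
eef_rot: [-180.0, -0.2, -40.9]
ft_force: [1.1, -3.9, 2.0]
width: -0.002
grasp_force: 1.8
```

```bash
python3 -c "
from h import *
rel([arc(t) for t in (-131,-136,-141,-146,-150,-153)])
grab_frame('side');print(spot_point('lever_post','side')[:1])"
```

```text
t 4.85 tcp [ 0.5132 -0.0583  0.0719] [-180.    -0.2  -40.9] F [ 1.1 -3.9  2. ]
[ 0.0007 -0.     -0.0001] [-0.0001 -0.0006  0.0003]
[-0.0068  0.0014 -0.0002] [-0.0001 -0.0006  0.0142]
[-0.0144  0.0021 -0.0002] [-0.0001 -0.0006  0.0281]
[-0.022   0.0022 -0.0002] [-0.0002 -0.0006  0.042 ]
[-0.0281  0.0018 -0.0002] [-0.0002 -0.0006  0.0531]
[-0.0326  0.0012 -0.0003] [-0.0002 -0.0006  0.0614]
[{'point': [0.5001, -0.046, 0.0833], 'conf': 0.58}]
```

Request:
step_arm(
  targets=[
    {"x": -0.007, "y": 0.001, "z": 0, "wx": 0, "wy": 0, "wz": 0.014},
    {"x": -0.014, "y": 0.002, "z": 0, "wx": 0, "wy": 0, "wz": 0.028},
    {"x": -0.022, "y": 0.002, "z": 0, "wx": 0, "wy": 0, "wz": 0.042},
    {"x": -0.028, "y": 0.002, "z": 0, "wx": 0, "wy": 0, "wz": 0.053},
    {"x": -0.033, "y": 0.001, "z": 0, "wx": 0, "wy": 0, "wz": 0.061},
  ],
)

```text
time: 5.45
tcp_pos: [0.4874, -0.0369, 0.0712]
eef_rot: [-179.9, -0.1, -62.7]
ft_force: [1.1, -3.2, 1.1]
width: 0.001
grasp_force: 1.6
```

```bash
python3 -c "
from h import *
rel([arc(t) for t in (-153,-155)])
im=grab_frame('top');r=spot_point('lever_post','top')[:1];print(r)
cv2.imwrite('pics/c.png',cv2.resize(im[100:310,140:420],(800,600)))"
```

```text
t 5.45 tcp [ 0.4874 -0.0369  0.0712] [-1.799e+02 -1.000e-01 -6.270e+01] F [ 1.1 -3.2  1.1]
[ 0.001   0.0001 -0.0008] [-0.0002 -0.0003  0.0008]
[-0.002   0.0008 -0.0008] [-0.0002 -0.0003  0.0063]
[]
```

View pics/c.png

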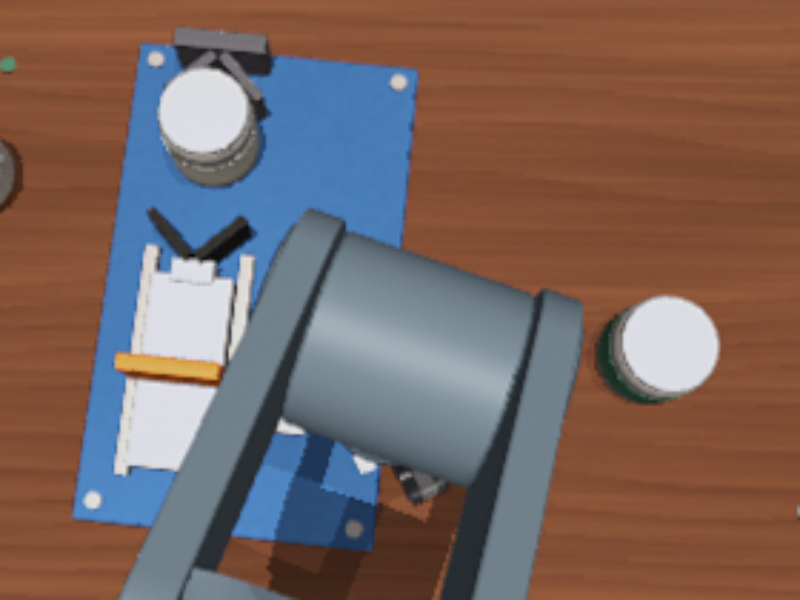

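The arm hides the lever in this view, while the slide and tin are unmoved. I'll nudge further and watch for the stop in the force.

Request:
step_arm(
  targets=[
    {"x": -0.002, "y": 0, "z": 0, "wx": 0, "wy": 0, "wz": 0.004},
    {"x": -0.003, "y": 0, "z": 0, "wx": 0, "wy": 0, "wz": 0.006},
    {"x": -0.003, "y": 0, "z": 0, "wx": 0, "wy": 0, "wz": 0.006},
    {"x": -0.003, "y": 0, "z": 0, "wx": 0, "wy": 0, "wz": 0.006},
  ],
)

```text
time: 5.95
tcp_pos: [0.4863, -0.0361, 0.071]
eef_rot: [-180.0, -0.3, -64.8]
ft_force: [2.5, -10.9, -0.3]
width: -0.002
grasp_force: 5.3
```

Request:
step_arm(
  targets=[
    {"x": -0.002, "y": 0, "z": 0, "wx": 0, "wy": 0, "wz": 0},
    {"x": -0.002, "y": 0, "z": 0, "wx": 0, "wy": 0, "wz": 0},
  ],
)

```text
time: 6.15
tcp_pos: [0.4863, -0.0359, 0.0712]
eef_rot: [-180.0, -0.5, -64.8]
ft_force: [4.2, -18.5, -4.9]
width: -0.002
grasp_force: 9.0
```

The force rose with no further motion, so the lever is at its stop. Backing off and lifting.

Request:
step_arm(
  targets=[
    {"x": 0.015, "y": 0, "z": 0, "wx": 0, "wy": 0, "wz": 0},
    {"x": 0.03, "y": 0, "z": 0, "wx": 0, "wy": 0, "wz": 0},
    {"x": 0.03, "y": 0, "z": -0.04, "wx": 0, "wy": 0, "wz": 0},
    {"x": 0.03, "y": 0, "z": -0.08, "wx": 0, "wy": 0, "wz": 0},
    {"x": 0.03, "y": 0, "z": -0.12, "wx": 0, "wy": 0, "wz": 0},
  ],
)

```text
time: 6.65
tcp_pos: [0.4963, -0.0592, 0.1911]
eef_rot: [179.9, 0.1, -65.0]
ft_force: [1.6, -0.4, -0.3]
width: 0.0
grasp_force: 0.0
```

```bash
python3 -c "
from h import *
rel([[.4747,.1104,.19,-4.7]])"
```

```text
t 6.65 tcp [ 0.4963 -0.0592  0.1911] [ 1.799e+02  1.000e-01 -6.500e+01] F [ 1.6 -0.4 -0.3]
[-0.1628 -0.0522  0.0013] [ 0.      0.0004 -0.1674]
```

Request:
step_arm(
  targets=[
    {"x": -0.033, "y": -0.01, "z": 0, "wx": 0, "wy": 0, "wz": -0.023},
    {"x": -0.065, "y": -0.02, "z": 0, "wx": 0, "wy": 0, "wz": -0.046},
    {"x": -0.098, "y": -0.031, "z": 0, "wx": 0, "wy": 0, "wz": -0.069},
    {"x": -0.13, "y": -0.042, "z": 0, "wx": 0, "wy": 0, "wz": -0.092},
    {"x": -0.163, "y": -0.052, "z": 0, "wx": 0, "wy": 0, "wz": -0.115},
  ],
)

```text
time: 7.15
tcp_pos: [0.4749, 0.1118, 0.1902]
eef_rot: [-180.0, 0.1, -23.2]
ft_force: [1.2, 0.2, -0.4]
width: 0.003
grasp_force: 0.0
```

Request:
step_arm(
  targets=[
    {"x": 0, "y": 0, "z": 0, "wx": 0, "wy": 0, "wz": -0.023},
    {"x": 0, "y": 0, "z": 0, "wx": 0, "wy": 0, "wz": -0.046},
    {"x": 0, "y": 0, "z": 0, "wx": 0, "wy": 0, "wz": -0.052},
    {"x": 0, "y": 0, "z": 0, "wx": 0, "wy": 0, "wz": -0.052},
  ],
)

```text
time: 7.55
tcp_pos: [0.4751, 0.1108, 0.1901]
eef_rot: [-180.0, 0.1, -4.8]
ft_force: [-0.8, -0.1, -0.5]
width: 0.001
grasp_force: 0.0
```

```bash
python3 -c "
from h import *
im=grab_frame('wrist')
for c in('wrist','side'):
  if c=='side': s2=grab_frame(c)
  for t in('lever_post','push_plate','cam_pivot','tin_mid'): print(c,t,spot_point(t,c)[:1])
rel([[.4747,.1104,.07,-4.7]])
cv2.imwrite('pics/d.png',cv2.resize(np.hstack([s2,im]),None,fx=.78,fy=.78))"
```

```text
wrist lever_post [{'point': [0.4759, -0.0187, 0.082], 'conf': 0.72}]
wrist push_plate [{'point': [0.5058, 0.104, 0.0762], 'conf': 0.66}]
wrist cam_pivot [{'point': [0.5561, 0.0172, 0.0596], 'conf': 0.87}]
wrist tin_mid [{'point': [0.4768, -0.0154, 0.0801], 'conf': 0.49}]
side lever_post [{'point': [0.4816, -0.0165, 0.0813], 'conf': 0.58}]
side push_plate [{'point': [0.5097, 0.1064, 0.0801], 'conf': 0.93}]
side cam_pivot [{'point': [0.5549, 0.0132, 0.0629], 'conf': 0.9}]
side tin_mid [{'point': [0.6992, 0.0899, 0.0484], 'conf': 0.67}]
t 8.05 tcp [0.475  0.1108 0.1903] [-180.     0.    -4.9] F [0.4 0.8 0.2]
[-0.0003  0.0004  0.1203] [-0.      0.     -0.0006]
```

View pics/d.png

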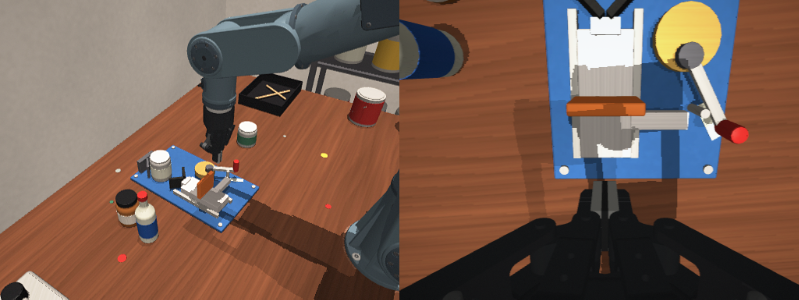

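The lever lies against the stop pin over the white mark (post at 733,131), and the shut fingers (605,200) line up with the orange plate (607,105). Lowering behind the plate.

Request:
step_arm(
  targets=[
    {"x": 0, "y": 0, "z": 0.04, "wx": 0, "wy": 0, "wz": 0},
    {"x": 0, "y": 0, "z": 0.08, "wx": 0, "wy": 0, "wz": 0},
    {"x": 0, "y": 0, "z": 0.105, "wx": 0, "wy": 0, "wz": 0},
    {"x": 0, "y": 0, "z": 0.116, "wx": 0, "wy": 0, "wz": 0},
    {"x": 0, "y": 0, "z": 0.116, "wx": 0, "wy": 0, "wz": 0},
  ],
)

```text
time: 8.55
tcp_pos: [0.474, 0.1108, 0.0731]
eef_rot: [180.0, 0.2, -4.9]
ft_force: [-0.7, -0.1, -0.2]
width: -0.001
grasp_force: 0.0
```

Request:
step_arm(
  targets=[
    {"x": 0.007, "y": 0, "z": 0, "wx": 0, "wy": 0, "wz": 0},
    {"x": 0.014, "y": 0, "z": 0, "wx": 0, "wy": 0, "wz": 0},
    {"x": 0.021, "y": 0, "z": 0, "wx": 0, "wy": 0, "wz": 0},
    {"x": 0.028, "y": 0, "z": 0, "wx": 0, "wy": 0, "wz": 0},
    {"x": 0.035, "y": 0, "z": 0, "wx": 0, "wy": 0, "wz": 0},
  ],
)

```text
time: 9.05
tcp_pos: [0.5101, 0.108, 0.0746]
eef_rot: [-180.0, 0.1, -4.9]
ft_force: [-4.4, 1.3, 3.1]
width: 0.0
grasp_force: 2.4
```

Request:
step_arm(
  targets=[
    {"x": 0.006, "y": 0, "z": 0, "wx": 0, "wy": 0, "wz": 0},
    {"x": 0.012, "y": 0, "z": 0, "wx": 0, "wy": 0, "wz": 0},
    {"x": 0.018, "y": 0, "z": 0, "wx": 0, "wy": 0, "wz": 0},
    {"x": 0.024, "y": 0, "z": 0, "wx": 0, "wy": 0, "wz": 0},
    {"x": 0.024, "y": 0, "z": 0, "wx": 0, "wy": 0, "wz": 0},
  ],
)

```text
time: 9.55
tcp_pos: [0.5352, 0.1055, 0.0743]
eef_rot: [180.0, -0.1, -4.9]
ft_force: [0.5, -0.2, -0.6]
width: -0.001
grasp_force: 0.0
```

Request:
step_arm(
  targets=[
    {"x": 0.003, "y": 0, "z": 0, "wx": 0, "wy": 0, "wz": 0},
    {"x": 0.006, "y": 0, "z": 0, "wx": 0, "wy": 0, "wz": 0},
    {"x": 0.006, "y": 0, "z": 0, "wx": 0, "wy": 0, "wz": 0},
  ],
)

```text
time: 9.85
tcp_pos: [0.5382, 0.1052, 0.074]
eef_rot: [180.0, 0.2, -4.9]
ft_force: [-9.6, 1.1, 6.9]
width: 0.003
grasp_force: 4.6
```

Request:
step_arm(
  targets=[
    {"x": 0.002, "y": 0, "z": 0, "wx": 0, "wy": 0, "wz": 0},
    {"x": 0.003, "y": 0, "z": 0, "wx": 0, "wy": 0, "wz": 0},
    {"x": 0.003, "y": 0, "z": 0, "wx": 0, "wy": 0, "wz": 0},
  ],
)

```text
time: 10.15
tcp_pos: [0.5382, 0.1053, 0.0739]
eef_rot: [179.9, 0.6, -4.9]
ft_force: [-21.5, 0.3, 17.9]
width: 0.001
grasp_force: 10.8
```

It has stopped firmly. I'll back off, lift, and check from the camera that this is the end stop and not the cam.

Request:
step_arm(
  targets=[
    {"x": -0.02, "y": 0, "z": 0, "wx": 0, "wy": 0, "wz": 0},
    {"x": -0.045, "y": 0, "z": 0, "wx": 0, "wy": 0, "wz": 0},
    {"x": -0.065, "y": 0, "z": -0.04, "wx": 0, "wy": 0, "wz": 0},
    {"x": -0.09, "y": 0, "z": -0.08, "wx": 0, "wy": 0, "wz": 0},
    {"x": -0.11, "y": 0, "z": -0.12, "wx": 0, "wy": 0, "wz": 0},
  ],
)

```text
time: 10.65
tcp_pos: [0.4324, 0.1142, 0.1954]
eef_rot: [180.0, -0.0, -4.9]
ft_force: [1.2, -0.3, -0.4]
width: -0.0
grasp_force: 0.0
```

```bash
python3 -c "
from h import *
o=np.array([.5614,.1033]);u=np.array([.9966,-.0819])
im=grab_frame('wrist');t=grab_frame('top');grab_frame('side')
for c in('wrist','side','top'):
  for n in('push_plate','lever_post'):
    for d in spot_point(n,c)[:1]: print(c,n,d,'local x',(np.array(d['point'])[:2]-o)@u)
cv2.imwrite('pics/e.png',cv2.resize(np.hstack([im,t]),None,fx=.78,fy=.78))
cv2.imwrite('pics/f.png',cv2.resize(t[100:310,140:420],(800,600)))"
```

```text
wrist push_plate {'point': [0.5471, 0.1005, 0.0813], 'conf': 0.71} local x -0.01402205999999998
side push_plate {'point': [0.553, 0.1036, 0.078], 'conf': 0.96} local x -0.008396009999999962
side lever_post {'point': [0.4808, -0.0165, 0.0799], 'conf': 0.71} local x -0.07051434
top push_plate {'point': [0.5518, 0.1076, 0.0814], 'conf': 0.89} local x -0.009919530000000053
top lever_post {'point': [0.477, -0.0213, 0.0792], 'conf': 0.83} local x -0.07390830000000002
```

View pics/f.png

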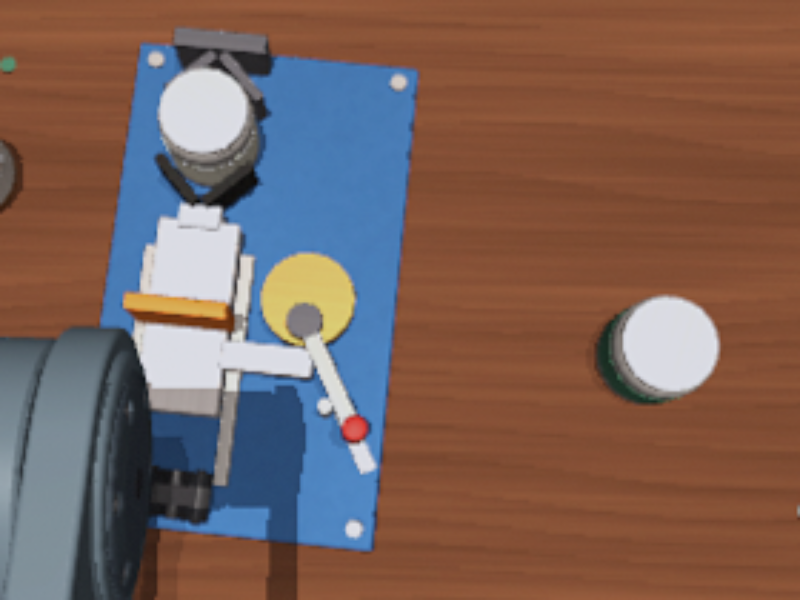

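The top view shows the black V-jaw closed up to the tin (208,190). The lever is against the pin over the mark (post at 355,428), and the tin and pot have not moved. The plate travelled about 41 to 43 mm to a hard stop, which fits a start at about 6 mm. The robot is clear, so I'm handing in.

```bash
python3 -c "
from h import *
print(hand_in())"
```

```text
the job is handed in; nothing more can be done
None
```

The job is handed in, with no verdict returned: I turned the cam lever to its stop pin over the white mark, then pushed the slide to a hard stop (taken to be fully home); the tin and green pot looked unmoved, but I did not re-check the jar and bottle.

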